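Rack the fish pattern board across the chute mouth

TASK

Push the fish pattern board along the teak shelf, keeping it flat so that it neither sags into the open chute mouth nor is lifted off the shelf, and slide it fully home into the grooved slot on the other side. Then swing the red keeper arm all the way across behind the board's tail to lock it in, and leave the stone, cork block and buffalo leg where they lie.

Things in the scene. Friction and masses are not known exactly. Their poses are not given: they have to be found in the camera images.
- rack: Fixed dark teak shelf with a slot. Origin at table height directly below the middle of the slot mouth; x = sliding direction into the slot, y to the left of it, z up. Its flat top is 120 mm above the table; the shelf board spans x = -320 to -65 mm, y = -105 to +140 mm. Below it a chute leads to a tin bin beyond its -y side (out to y = -295 mm, 45 mm high).
- chute_mouth (a point): Middle of the open chute mouth at shelf-top height (rack frame -33, 0, 120 mm): a hole from the shelf's edge at x = -65 mm to the slot's lip at x = 0, 144 mm wide in y. Side beams level with the shelf run past it on both sides.
- slot_mouth (a point): Middle of the slot mouth at shelf-top height (rack frame 0, 0, 120 mm). Two grooved cheeks 124 mm apart, groove 19 mm high under 12 mm wide lips, lip tops 27 mm above the shelf, middle open above. Entry flares to about 134 mm over the first 18 mm. Floor level with the shelf after a bevel rising 3 mm in the first 14 mm. Stop at x = 120 mm.
- board_home (a point): Where the board's origin lies when the board is fully home against the stop (rack frame 40, 0, 120 mm); the board's tail then stands 40 mm out of the slot, over the chute mouth. The axes are the rack's.
- board: Loose pale wooden board 160 x 120 x 16 mm (x, y, z), about 200 g, with a flat painted blue fish on top whose head points along +x. Origin at the centre of its underside, centre of mass above it. It starts flat on the shelf before the chute mouth, up to 20 mm off the slot's centre line and turned up to 0.25 rad from the sliding direction.
- keeper (a joint): Angle of the red keeper arm about its upright pivot, rad: 0 = arm points straight back along the rack's -x (open, clear of the board), pi/2 = closed, arm points along the rack's +y, across behind the home board's tail (end stop there). Range -0.5 to pi/2; starts open between -0.35 and 0. It stays where it is left; about 0.04 N m of friction.
- keeper_pivot (a point): Pivot axis of the keeper at shelf-top height (rack frame -51, -86, 120 mm). Boss of radius 10 mm. The arm is 65 mm long, 14 mm wide, and spans 1 to 13 mm above the shelf top. Closed, it leaves 4 mm to the tail of a fully home board.
- keeper_peg (a point): Top centre of the upright brass peg on the keeper arm: 14 mm across, 50 mm from the pivot axis, rising from the arm's top (13 mm) to 47 mm above the shelf top. Push it sideways or pinch it.
- stone: Grey river stone burnisher, round, 44 mm across, 24 mm high, lying on the shelf's +y beam beside the path; origin centre of underside. To be left alone.
- cork: Cork sanding block 40 x 90 x 32 mm lying on the deck behind the slot's stop; origin centre of underside. To be left alone.
- leg: Carved fig wood buffalo leg about 175 x 45 x 30 mm lying on the table past the slot end of the shelf; origin on its underside near the middle. To be left alone.
Not all that is in view belongs to the job. Of the things that look like the board, the largest one is meant.

How it is judged (in metres and radians):
On the way:
1. the board is fully home in the slot, flat and straight (origin within 7 mm of its home point) (distance between board and board_home below 0.007 m and angle between the x axis of board and the x axis of rack, either way round below 0.05 rad and angle between board's own z axis and vertical below 0.04 rad), for 0.2 s.
At the end, for the whole second after the job is handed in: The board lies at rest, flat (within 0.04 rad), fully home in the slot: its origin within 7 mm of the home point, straight within 0.05 rad; the keeper is swung closed (beyond 1.4 rad of its 1.57) and at rest (all of step 1 and value of joint keeper above 1.4 rad and linear speed of board below 0.01 m/s and velocity of joint keeper below 0.05 rad/s); the robot touches nothing.
It fails at once if the board sags into the chute mouth or tips (tilts more than 0.12 rad) (angle between board's own z axis and vertical above 0.12 rad).
It fails at once if the board is lifted more than 20 mm off the shelf (height (world z) of board above 0.14 m).
It fails at once if the stone, cork block or buffalo leg is moved by more than 20 mm (distance of any of stone, cork, leg from where it was at the start of the episode above 0.02 m).
It also fails if it takes over 64 s, if anything falls off the work surface, if the arm or the gripper's body presses on something with over 40 N, if the wrist force passes 120 N, or if a joint passes its speed limit or range.

ROBOT

A 6-joint arm with a two-finger parallel gripper is mounted at the origin on the work surface. World frame = base frame: x ahead of the robot, y to its left, z up, the work surface at z = 0. Lengths are in mm, angles in rad, forces in N, time in s.
With the tool pointing down it reaches from about 375 to 900 mm from the base axis. Payload 3.1 kg.
Tool frame: the origin (TCP) lies at the very end of the fingers, on their centre line; the grasp point (between the pads) lies 19 mm behind it; z points along the fingers, y is the line along which they close (so a half turn about z gives the same grasp; the last joint's range is limited). The gripper opens to 85 mm and grips with 20 to 120 N. Pads are 22 mm wide; open, the fingers measure 114 mm over their backs; the gripper's body (76 mm by 85 mm) begins 54 mm behind the grasp point. The pads swing forward as they close: fully open they stand 13 mm farther back than shut.
Start: joints at [1.155, 0.527, 1.433, -0, 1.181, -0.178], TCP at [146.581, 607.545, 231.31] pointing down, gripper open.
Joint ranges: [-3.08, 3.08], [-0.75, 2.2], [0.22, 2.44], [-1.43, 4.57], [0, 2.65], [-2.85, 2.85]. Speed limits (rad/s): [2.79, 2.79, 3.14, 3.14, 3.14, 3.14].

INTERFACE

Orientations are given as a unit quaternion [x, y, z, w].
In Python, from bench import robot gives the robot as it stands.
- The arm moves only by the tool step_arm, never from a script. Its argument "moves" is one flat list of numbers, 7 for each row, row after row: the shift along the tool's x, y, z in mm, then the turn, a rotation vector about the tool's x, y, z in rad, then the opening, from 0 (shut) to 1 (fully open). A call has 1 to 5 rows; each row is the pose to reach, as a shift and turn from the pose commanded when the call began, along the tool's axes at that moment; what a row does not reach only later rows make up. A row lasts 1/12 s, in which the tool goes at most 41.7 mm and 7.16 degrees, less where a joint would pass 70% of its speed; a pose out of reach is approached as far as the arm can. A call with a gripper value outside its range is refused whole. The fingers move at their own pace and stop on an object; "grip_force" is the grip in N (left out, the last holds). Time passes only in rows, so rows that repeat a pose let the fingers close. It gives the time, the measured TCP pose, the force, the opening and the grip force at its end, in the units of the state.
- robot.get_obs(): the state, without advancing time (a new reading comes with each control period).
- robot.get_image(name): name is "scene" or "top" or "wrist"; returns (picture, depth): 480x640x3 uint8, red, green, blue; 480x640 float32, mm along the optical axis (not along the pixel's ray), 0 where there is no reading.
- robot.camera_model(name): a dict with "intrinsics" (3x3 intrinsics, pixels), "distortion" ([k1, k2, p1, p2, k3] as OpenCV has them; the pictures are not rectified), "R" (3x3) and "t" (3): a world point X has camera coordinates R X + t. Camera axes: x right, y down, z forward; pixel columns grow to the right and rows downward; lengths in mm; the calibration is good to about 2 mm. A picture is of the moment at which its call begins: read the wrist's pose just before it. camera_model takes no time and is no camera call; for the wrist camera it gives the pose at the moment of the call.
- robot.close_job(): hands the job in; it is judged then, once.
The state is a dict: "t": time; "joint_pos": joint angles; "joint_vel": joint speeds; "tau": joint torques, N m; "ee_pos": TCP position; "orientation": TCP orientation; "wrist_force": force on the tool from outside, world axes, zero at the start; "moment": the same for the moment, N m; "width": finger opening in mm; "finger_force": force on a finger pad.
Only numpy, scipy, OpenCV 4.12 (cv2) and the standard library are available. Lean on these libraries where they do the work, as an engineer would, in place of code of your own. Each camera call takes 0.05 s, during which the arm holds its last target. There are 200 camera calls.

## Working session

There is one attempt and no reset: what is moved stays moved. The work goes in short steps, Python scripts to look and compute and a tool call to move; the robot and the scene stay as the last step left them, time stands still between calls to the robot, and variables do not carry over. Pictures are saved under pics/ and viewed, at most 13 in all, crops included, and the job is handed in when it is done.

Besides the shell and the picture viewer there is one more tool, called as name(argument=value, ...) on one line, values as JSON. step_arm: Moves the arm, as the interface text tells. Its arguments: {"type":"object","properties":{"moves":{"type":"array","items":{"type":"number"}},"grip_force":{"type":"number"}},"required":["moves"]}

```bash
ls; mkdir -p pics
python3 - <<'E'
from bench import robot
import cv2,numpy as np
o=robot.get_obs(); print(o)
for n in ["top","scene"]:
    im,d=robot.get_image(n); cv2.imwrite(f"pics/{n}0.png",im[:,:,::-1]); np.savez(f"{n}0.npz",im=im,d=d,**robot.camera_model(n))
    m=robot.camera_model(n); print(n,m)
E
```

```text
pics
{'t': 0.0, 'joint_pos': array([ 1.15548499e+00,  5.28483515e-01,  1.43389005e+00, -1.37306228e-05,
        1.18139530e+00, -1.78498559e-01]), 'joint_vel': array([ 0.00206044, -0.00155325, -0.00051535,  0.00097093,  0.00165072,
        0.00148744]), 'tau': array([-6.56656302e-04, -4.42353666e+01, -1.78022504e+01, -3.75453328e-04,
        8.70369229e-03,  2.69465581e-06]), 'ee_pos': array([146.31176137, 606.90314788, 230.32685525]), 'orientation': array([ 1.18127241e-01,  9.92997871e-01, -1.04235269e-03, -3.12267013e-04]), 'wrist_force': array([-0.43063597,  0.30685103, -0.45479218]), 'moment': array([ 0.01130485, -0.02396327,  0.03082296]), 'finger_force': 0.0, 'width': 85.81487766659576}
top {'intrinsics': array([[604.80573482,   0.        , 313.52151132],
       [  0.        , 604.80573482, 236.92745196],
       [  0.        ,   0.        ,   1.        ]]), 'distortion': array([-0.12178466,  0.        ,  0.        ,  0.        ,  0.        ]), 'R': array([[-0.00307137, -0.9999886 ,  0.0036558 ],
       [-0.99134967,  0.00256511, -0.13122213],
       [ 0.13121126, -0.0040272 , -0.99134625]]), 't': array([ 108.78745465,  534.05985964, 1338.66669598])}
scene {'intrinsics': array([[490.88713009,   0.        , 320.77888815],
       [  0.        , 490.88713009, 243.09434906],
       [  0.        ,   0.        ,   1.        ]]), 'distortion': array([-0.07390932,  0.        ,  0.        ,  0.        ,  0.        ]), 'R': array([[-7.41237022e-01,  6.71243259e-01,  4.05393778e-04],
       [ 5.15798961e-01,  5.69970081e-01, -6.39597951e-01],
       [-4.29556876e-01, -4.73884579e-01, -7.68709501e-01]]), 't': array([ 316.10406359, -237.90476115, 1571.72405541])}
```

View pics/top0.png

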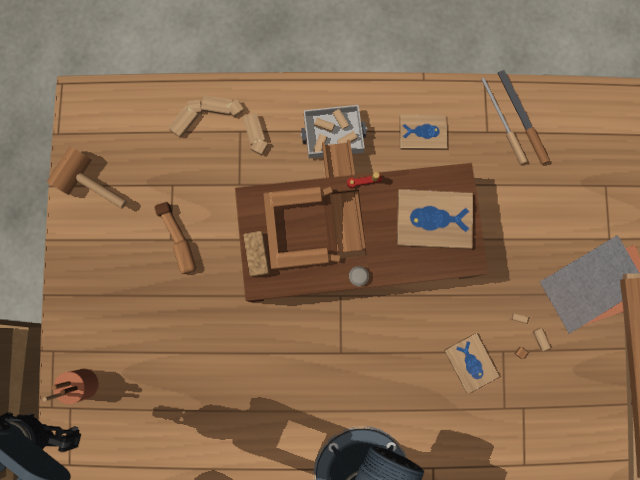

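View pics/scene0.png

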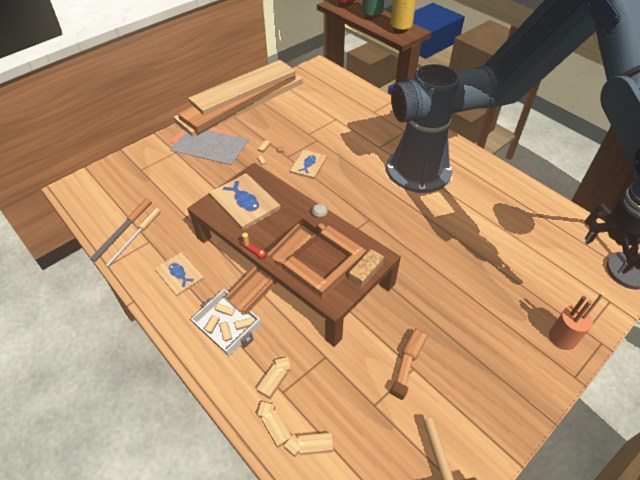

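The candidates for the board in the top view are the large one on the shelf at (435,218), a small one on the table at (424,132), and another small one at (471,362). The large one on the shelf matches the description. The slot frame is at about (300,230), with the keeper pivot at (352,183) and its peg at (377,176). The stone is at (359,276), the cork at (257,254) and the leg at (178,240).

```bash
cat > h.py <<'E'
import numpy as np,cv2
def world(d,m):
    "per-pixel world points (mm) from depth"
    h,w=d.shape; u,v=np.meshgrid(np.arange(w),np.arange(h))
    p=cv2.undistortPoints(np.stack([u,v],-1).reshape(-1,1,2).astype(np.float64),m["intrinsics"],m["distortion"]).reshape(h,w,2)
    c=np.dstack([p[...,0]*d,p[...,1]*d,d])
    return (c-m["t"])@m["R"]
def rect(P,mask):
    "largest blob of mask -> min area rect in world xy"
    n,l,s,_=cv2.connectedComponentsWithStats(mask.astype(np.uint8)); k=1+np.argmax(s[1:,4])
    Q=P[l==k]; return cv2.minAreaRect(Q[:,:2].astype(np.float32)),np.median(Q[:,2]),Q
E
python3 - <<'E'
from h import *
z=np.load("top0.npz"); d=z["d"];im=z["im"];P=world(d,z)
Z=P[...,2]; ok=d>0
roi=np.zeros_like(ok); roi[150:310,225:500]=1
hsv=cv2.cvtColor(im,cv2.COLOR_RGB2HSV)
print("noise shelf", Z[260:270,400:440].std(), np.median(Z[255:270,400:440]))
r,zz,Q=rect(P,ok&roi&(Z>100)); print("rack",r,zz,cv2.boxPoints(r))
r,zz,Q=rect(P,ok&roi&(Z>130)&(Z<142)&(np.arange(640)[None]>380)); print("board",r,zz,cv2.boxPoints(r))
c=ok&roi&(Z>140)&(Z<155)&(np.arange(640)[None]<345)&(np.arange(640)[None]>262)
r,zz,Q=rect(P,c); print("cheek",r,zz,cv2.boxPoints(r))
red=(hsv[...,1]>180)&((hsv[...,0]<6)|(hsv[...,0]>174))&roi; r,zz,Q=rect(P,red&ok);print("red",r,zz,len(Q),cv2.boxPoints(r))
pk=ok&roi&(Z>157);v,u=np.nonzero(pk);print("high",len(u),u.min(),u.max(),v.min(),v.max(),P[pk].mean(0))
blue=(hsv[...,0]>100)&(hsv[...,0]<125)&(hsv[...,1]>120)&roi&(Z>125);r,zz,Q=rect(P,blue);print("fish",Q.mean(0),len(Q))
def crop(im,u0,u1,v0,v1,s,n): cv2.imwrite(n,cv2.resize(im[v0:v1,u0:u1,::-1],None,fx=s,fy=s,interpolation=cv2.INTER_CUBIC))
crop(im,225,500,150,310,2.9,"pics/crop1.png")
E
```

```text
noise shelf 90.09685397527115 119.98901307315774
rack ((538.6830444335938, 6.382232666015625), (246.39190673828125, 522.0194702148438), 6.025633335113525) 121.09076095468004 [[ 388.76868  253.0176 ]
 [ 443.5668  -266.11774]
 [ 688.5974  -240.25313]
 [ 633.7993   278.8822 ]]
board ((560.7579345703125, -150.99957275390625), (161.30230712890625, 119.57461547851562), 87.50487518310547) 135.90109156565066 [[ 497.5162  -228.97147]
 [ 616.9775  -234.17706]
 [ 623.99963  -73.02768]
 [ 504.5384   -67.82208]]
cheek ((542.1033325195312, 143.05001831054688), (161.78164672851562, 125.62952423095703), 6.005770683288574) 146.54801673637607 [[455.0843  197.05652]
 [468.2287   72.11653]
 [629.1224   89.04352]
 [615.97797 213.9835 ]]
red ((643.5540771484375, 7.271039962768555), (18.277070999145508, 58.26003646850586), 9.249083518981934) 131.63069094215228 163 [[629.8524    34.55353 ]
 [639.2163   -22.949064]
 [657.25574  -20.011452]
 [647.89185   37.491142]]
high 48 247 379 172 272 [617.17415899  24.24884117 164.09051987]
fish [ 560.30269454 -150.91886924  139.67412744] 808
```

View pics/crop1.png

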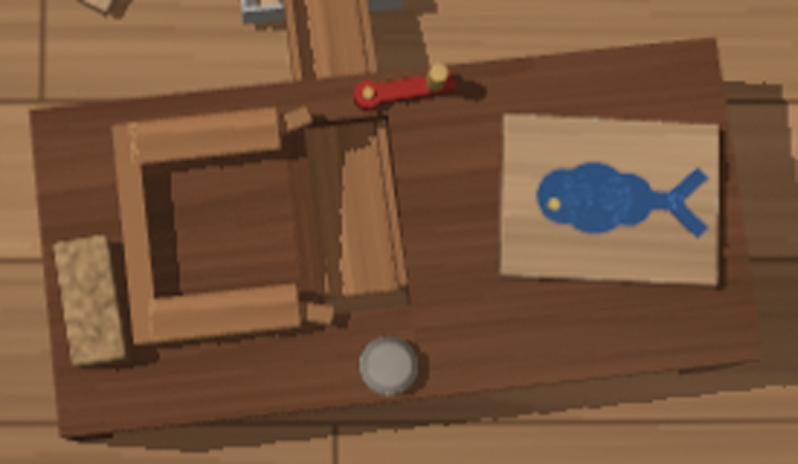

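step_arm(moves=[-34,-22,0,0,0,0,1,-68,-45,0,0,0,0,1,-102,-67,0,0,0,0,1,-136,-90,0,0,0,0,1,-170,-112,0,0,0,0,1])

```text
t: 0.52
ee_pos: [286.0, 457.1, 230.9]
orientation: [0.118, 0.993, -0.0, -0.0]
wrist_force: [0.5, 0.4, 0.2]
width: 85.3
finger_force: 0.0
```

step_arm(moves=[-34,-22,0,0,0,0,1,-68,-45,0,0,0,0,1,-102,-67,0,0,0,0,1,-136,-90,0,0,0,0,1,-170,-112,0,0,0,0,1])

```text
t: 0.93
ee_pos: [425.2, 308.2, 231.1]
orientation: [0.118, 0.993, -0.0, -0.0]
wrist_force: [-0.0, 0.3, 0.1]
width: 85.3
finger_force: 0.0
```

step_arm(moves=[-34,-22,0,0,0,0,1,-68,-45,0,0,0,0,1,-76,-85,0,0,0,0,1,-84,-125,0,0,0,0,1,-92,-165,0,0,0,0,1])

```text
t: 1.35
ee_pos: [475.1, 126.2, 230.8]
orientation: [0.118, 0.993, -0.0, -0.0]
wrist_force: [0.2, -0.4, 0.4]
width: 85.3
finger_force: 0.0
```

step_arm(moves=[-8,-40,0,0,0,0,1,-16,-80,0,0,0,0,1,-24,-120,0,0,0,0,1,-32,-160,0,0,0,0,1,-40,-200,0,0,0,0,1])

```text
t: 1.77
ee_pos: [466.5, -77.5, 231.1]
orientation: [0.118, 0.993, 0.0, -0.0]
wrist_force: [0.9, -0.1, -0.4]
width: 85.4
finger_force: 0.0
```

step_arm(moves=[-8,-40,0,0,0,0,1,-17,-83,0,0,0,0,1,-17,-83,0,0,0,-0.114,1,-17,-83,0,0,0,-0.228,1,-17,-83,0,0,0,-0.343,1])

```text
t: 2.18
ee_pos: [463.8, -161.6, 230.9]
orientation: [-0.054, 0.999, 0.0, -0.0]
wrist_force: [-0.8, 0.3, 0.6]
width: 85.5
finger_force: 0.0
```

step_arm(moves=[0,0,35,0,0,0,1,0,0,70,0,0,0,1,0,0,90,0,0,0,1,0,0,100,0,0,0,1,0,0,103,0,0,0,1])

```text
t: 2.6
ee_pos: [462.7, -159.5, 126.0]
orientation: [-0.053, 0.999, 0.002, -0.002]
wrist_force: [0.2, 0.4, 0.1]
width: 85.6
finger_force: 0.0
```

Run:
```python
from bench import robot
import cv2
o=robot.get_obs();print(o["ee_pos"],o["wrist_force"])
im,d=robot.get_image("wrist");cv2.imwrite("pics/w1.png",im[:,:,::-1])
```

```text
[ 462.70227737 -159.53598048  126.00382515] [0.21977938 0.3809693  0.05278986]
```

View pics/w1.png

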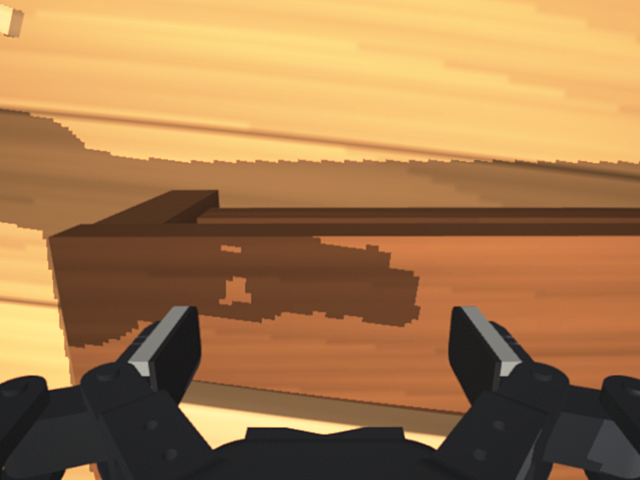

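The wrist view shows the open fingers at (170,360) and (480,360) over the shelf, with the board's pale edge below at (320,405). They are not touching anything yet. Next I lower in small steps to find the fingertip height.

step_arm(moves=[0,0,3,0,0,0,1,0,0,5,0,0,0,1])

```text
t: 2.82
ee_pos: [464.9, -160.8, 123.8]
orientation: [-0.053, 0.999, -0.001, 0.001]
wrist_force: [-0.2, -0.2, -0.6]
width: 85.2
finger_force: 0.0
```

step_arm(moves=[0,0,1,0,0,0,1,0,0,2,0,0,0,1])

```text
t: 2.98
ee_pos: [464.8, -160.7, 122.0]
orientation: [-0.053, 0.999, -0.001, 0.001]
wrist_force: [-0.2, 0.3, 0.6]
width: 85.1
finger_force: 0.0
```

step_arm(moves=[0,0,1,0,0,0,1,0,0,2,0,0,0,1])

```text
t: 3.15
ee_pos: [464.5, -160.6, 119.7]
orientation: [-0.053, 0.999, -0.0, 0.0]
wrist_force: [0.1, 0.2, -0.3]
width: 85.7
finger_force: 0.0
```

step_arm(moves=[0,0,2,0,0,0,1,0,0,4,0,0,0,1])

```text
t: 3.32
ee_pos: [464.4, -160.5, 115.4]
orientation: [-0.053, 0.999, -0.0, 0.0]
wrist_force: [0.3, -0.1, 0.4]
width: 85.4
finger_force: 0.0
```

step_arm(moves=[0,0,1,0,0,0,1,0,0,3,0,0,0,1])

```text
t: 3.48
ee_pos: [464.3, -160.4, 112.2]
orientation: [-0.053, 0.999, -0.0, 0.0]
wrist_force: [-0.4, -1.0, 0.2]
width: 85.3
finger_force: 0.0
```

step_arm(moves=[0,0,1,0,0,0,1,0,0,2,0,0,0,1,0,0,2,0,0,0,1])

```text
t: 3.73
ee_pos: [464.2, -160.4, 110.1]
orientation: [-0.053, 0.999, 0.0, -0.0]
wrist_force: [0.9, 0.1, 0.4]
width: 85.2
finger_force: 0.0
```

step_arm(moves=[-9,0,0,0,0,0,1,-17,0,0,0,0,0,1,-24,0,0,0,0,0,1,-30,0,0,0,0,0,1,-36,0,0,0,0,0,1])

```text
t: 4.15
ee_pos: [500.9, -156.6, 110.3]
orientation: [-0.053, 0.999, -0.0, -0.0]
wrist_force: [-2.4, 0.2, 0.1]
width: 85.3
finger_force: 0.7
```

step_arm(moves=[0,0,0,0,0,0,1])

```text
t: 4.23
ee_pos: [501.9, -156.8, 110.4]
orientation: [-0.053, 0.999, -0.0, 0.001]
wrist_force: [0.2, -0.5, -0.1]
width: 85.3
finger_force: 0.0
```

```bash
cat >> h.py <<'E'
ex=np.array([-.105,.9945]);ey=np.array([-.9945,-.105]);O=np.array([550.,67.])
def rk(p): q=np.asarray(p)[...,:2]-O; return np.stack([q@ex,q@ey],-1)
def board(robot,name="top",save=None):
    im,d=robot.get_image(name);m=robot.camera_model(name);P=world(d,m)
    hsv=cv2.cvtColor(im,cv2.COLOR_RGB2HSV);R=rk(P)
    inb=(R[...,0]>-330)&(R[...,0]<125)&(R[...,1]>-108)&(R[...,1]<115)&(d>0)
    if save: cv2.imwrite(save,im[:,:,::-1])
    blue=inb&(hsv[...,0]>100)&(hsv[...,0]<125)&(hsv[...,1]>120)&(P[...,2]>125)&(P[...,2]<142)
    pale=inb&(P[...,2]>131)&(P[...,2]<141)
    out={}
    for k,ms in (("blue",blue),("top",pale)):
        r,z,Q=rect(P,ms); b=rk(cv2.boxPoints(r)); out[k]=(rk(np.array(r[0])).round(1),np.round(r[1],1),b.round(1).tolist(),round(float(z),1),rk(Q).mean(0).round(1),len(Q))
    o=robot.get_obs();out["tcp"]=(rk(o["ee_pos"]).round(1),o["ee_pos"][2].round(1),o["wrist_force"].round(1))
    return out
E
python3 - <<'E'
from h import *
from bench import robot
for k,v in board(robot,save="pics/t2.png").items(): print(k,*v)
E
```

```text
blue [-194.9   -4.4] [70.  50.8] [[-220.7, 30.3], [-235.9, -18.2], [-169.1, -39.1], [-153.9, 9.3]] 136.4 [-195.6   -3.9] 534
top [-212.1   -2.1] [118.2 161.1] [[-128.0, 51.9], [-288.8, 62.0], [-296.2, -56.0], [-135.4, -66.1]] 135.8 [-189.1  -14. ] 2388
tcp [-217.2   72.1] 110.3 [-0.6  0.   0. ]
```

View pics/t2.png

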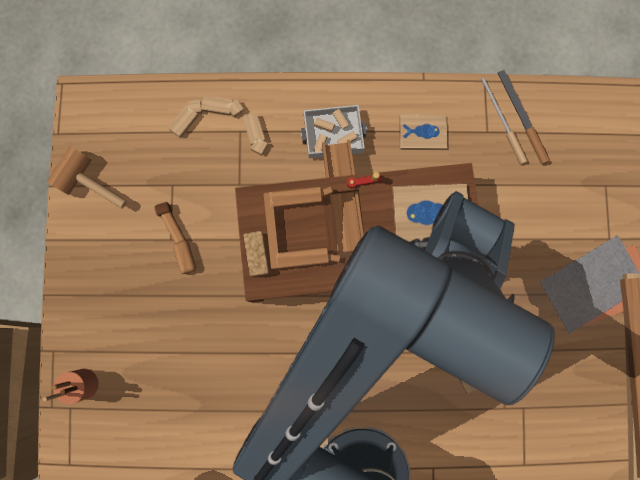

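The arm hides part of the board. Its head edge is visible around (395,215), and it now sits at y ≈ -2 mm with yaw ≈ -3.6°. The tail push will straighten it, so I move behind the tail.

step_arm(moves=[15,0,0,0,0,0,1,25,0,-15,0,0,0,1,25,-20,-50,0,0,0.1,1,10,-55,-50,0,0,0.22,1,-10,-90,-50,0,0,0.34,1])

```text
t: 4.7
ee_pos: [519.3, -245.3, 162.6]
orientation: [0.119, 0.993, -0.0, 0.001]
wrist_force: [1.2, -0.0, -0.6]
width: 85.6
finger_force: 0.0
```

step_arm(moves=[0,0,0,0,0,0.12,1,0,0,0,0,0,0.24,1,0,0,0,0,0,0.36,1,0,0,0,0,0,0.48,1,0,0,0,0,0,0.6,1])

```text
t: 5.12
ee_pos: [519.2, -244.9, 160.1]
orientation: [0.408, 0.913, 0.0, -0.0]
wrist_force: [-0.0, -0.1, -0.2]
width: 85.3
finger_force: 0.0
```

step_arm(moves=[0,0,0,0,0,0.12,1,0,0,0,0,0,0.24,1,0,0,0,0,0,0.36,1,0,0,0,0,0,0.48,1,0,0,0,0,0,0.6,1])

```text
t: 5.53
ee_pos: [519.3, -244.8, 160.2]
orientation: [0.659, 0.752, 0.0, -0.0]
wrist_force: [-0.5, -0.2, -0.1]
width: 85.6
finger_force: 0.0
```

```bash
cat >> h.py <<'E'
from scipy.spatial.transform import Rotation as Ro
def delta(o,x,y,z,toolx):
    "tool-frame shift & rotvec to rack (x,y), world z, tool x along rack direction toolx, tool z down"
    R=Ro.from_quat(o["orientation"]); p=O+x*ex+y*ey
    tx=toolx[0]*ex+toolx[1]*ey; tx=np.r_[tx/np.linalg.norm(tx),0]; tz=np.array([0,0,-1.])
    T=Ro.from_matrix(np.stack([tx,np.cross(tz,tx),tz],1))
    return R.inv().apply(np.r_[p,z]-o["ee_pos"]).round(1),(R.inv()*T).as_rotvec().round(3)
E
python3 - <<'E'
from h import *
from bench import robot
o=robot.get_obs();print(rk(o["ee_pos"]),o["ee_pos"],o["orientation"],o["joint_pos"]);print(delta(o,-330,-1,160,(1,0)))
E
```

```text
[-306.81911328   63.28806514] [ 519.27772351 -244.75963028  160.18250807] [ 6.59286751e-01  7.51891549e-01  5.11790916e-05 -2.77535538e-04] [-6.35123185e-01  5.51372984e-01  1.63046233e+00  1.81817637e-04
  9.60301759e-01 -7.66284196e-01]
(array([-24.9,  63.7,   0.2]), array([-0.   , -0.   ,  0.026]))
```

step_arm(moves=[-12,32,0,0,0,0.026,1,-25,64,0,0,0,0.026,1,-25,64,25,0,0,0.026,1,-25,64,44,0,0,0.026,1,-25,64,50,0,0,0.026,1])

```text
t: 5.95
ee_pos: [584.8, -259.7, 107.1]
orientation: [0.667, 0.745, -0.0, -0.003]
wrist_force: [-1.1, -0.2, -1.0]
width: 85.7
finger_force: 0.0
```

Run:
```python
from h import *
from bench import robot
for k,v in board(robot,save="pics/t3.png").items(): print(k,*v)
print(delta(robot.get_obs(),-315,-1,110.5,(1,0)))
```

```text
blue [-276.8  -16.4] [ 7.6 10.1] [[-275.1, -10.3], [-283.1, -16.5], [-278.5, -22.5], [-270.4, -16.3]] 137.3 [-276.7  -16.4] 18
top [-213.   -22.2] [ 80.5 162.6] [[-130.7, 15.9], [-293.2, 20.1], [-295.2, -60.3], [-132.7, -64.5]] 135.7 [-205.9  -37.4] 1105
tcp [-3.284e+02  2.000e-01] 107.0 [ 0.2 -0.5 -1.1]
(array([13.4,  1.2, -3.5]), array([-0.005, -0.004,  0.006]))
```

step_arm(moves=[9,1,0,0,0,0.003,1,18,1,0,0,0,0.003,1,26,1,0,0,0,0.003,1,38,1,0,0,0,0.003,1,50,1,0,0,0,0.003,1])

```text
t: 6.42
ee_pos: [582.3, -210.6, 111.6]
orientation: [0.668, 0.744, 0.0, 0.001]
wrist_force: [-0.9, -2.3, 0.7]
width: 85.2
finger_force: 1.0
```

step_arm(moves=[10,0,0,0,0,0,1,20,0,0,0,0,0,1,29,0,0,0,0,0,1,36,0,0,0,0,0,1,40,0,0,0,0,0,1])

```text
t: 6.83
ee_pos: [577.4, -170.3, 110.5]
orientation: [0.668, 0.745, -0.0, -0.0]
wrist_force: [0.0, -1.3, 0.8]
width: 85.1
finger_force: 1.1
```

Run:
```python
from h import *
from bench import robot
for k,v in board(robot,save="pics/t4.png").items(): print(k,*v)
for k,v in board(robot,"scene",save="pics/s4.png").items(): print(k,*v)
print(delta(robot.get_obs(),-200,0,110.5,(1,0)))
```

```text
blue [-169.    -4.2] [32.1 87.2] [[-124.9, 10.6], [-212.1, 13.2], [-213.0, -19.0], [-125.9, -21.5]] 136.1 [-171.1   -4.4] 265
top [-145.5  -43. ] [150.5  85.6] [[-196.9, 26.7], [-231.6, -51.5], [-94.1, -112.6], [-59.4, -34.4]] 135.8 [-160.5  -28.6] 1423
tcp [-238.3   -2.2] 110.3 [ 0.3 -0.5  0.5]
blue [-156.8    0.8] [ 45.8 120.6] [[-96.3, 23.1], [-216.9, 24.3], [-217.3, -21.5], [-96.7, -22.7]] 135.0 [-148.7    0.6] 360
top [-158.6   -1.6] [121.9 184.4] [[-66.6, 59.5], [-251.0, 59.1], [-250.7, -62.8], [-66.3, -62.4]] 134.5 [-146.5   -3.2] 2071
tcp [-238.7   -2. ] 110.1 [ 0.  -0.3 -0.4]
(array([38.7, -1.9, -0.4]), array([-0.001, -0.001,  0.003]))
```

View pics/s4.png

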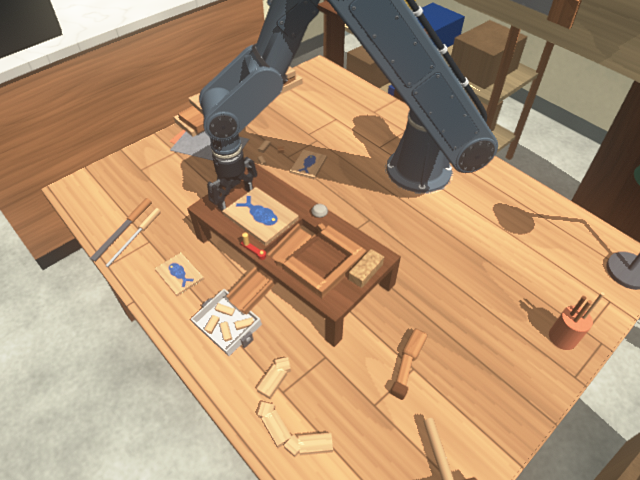

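The scene view shows the board straight on the shelf (fish at (258,211)) with both fingers at its tail, at (222,192) and (250,178). Its yaw is about 0 and y ≈ -1.5 mm. I keep pushing.

step_arm(moves=[8,0,0,0,0,0.002,1,20,-0.5,0,0,0,0.003,1,32,-1,0,0,0,0.003,1,44,-1,0,0,0,0.003,1,52,-1,0,0,0,0.003,1])

```text
t: 7.35
ee_pos: [570.0, -117.7, 110.0]
orientation: [0.669, 0.743, -0.0, -0.001]
wrist_force: [0.5, -0.6, -0.5]
width: 85.1
finger_force: 0.4
```

step_arm(moves=[4,0,0,0,0,0,1,6,0,0,0,0,0,1])

```text
t: 7.52
ee_pos: [569.9, -112.6, 110.2]
orientation: [0.668, 0.744, -0.0, -0.0]
wrist_force: [-0.4, -0.7, -0.1]
width: 85.5
finger_force: 0.4
```

Run:
```python
from h import *
from bench import robot
for k,v in board(robot,"scene",save="pics/s5.png").items(): print(k,*v)
print(delta(robot.get_obs(),-51,-1,110.5,(1,0)))
```

```text
blue [-99.    2.2] [ 46.5 120.4] [[-38.9, 25.7], [-159.3, 25.2], [-159.1, -21.3], [-38.7, -20.8]] 134.7 [-90.1   2. ] 388
top [-98.2   0.2] [123.3 179.4] [[-7.8, 60.8], [-187.2, 62.8], [-188.6, -60.4], [-9.2, -62.5]] 134.3 [-89.1  -2.5] 2207
tcp [-180.8   -1. ] 110.2 [ 0.6  0.4 -0.6]
(array([ 1.298e+02,  1.000e-01, -2.000e-01]), array([-0.001, -0.001,  0.001]))
```

step_arm(moves=[5,0,0,0,0,0,1,11,0,0,0,0,0,1,18,0,0,0,0,0,1,25,0,0,0,0,0,1,32,0,0,0,0,0,1])

```text
t: 7.98
ee_pos: [567.6, -81.9, 110.5]
orientation: [0.669, 0.743, 0.0, 0.001]
wrist_force: [0.5, -1.0, -0.3]
width: 85.6
finger_force: 0.7
```

Run:
```python
from h import *
from bench import robot
for k,v in board(robot,"scene",save="pics/s6.png").items(): print(k,*v)
im=cv2.imread("pics/s6.png")[130:310,170:410];cv2.imwrite("pics/s6c.png",cv2.resize(im,None,fx=3.2,fy=3.2,interpolation=cv2.INTER_CUBIC))
```

```text
blue [-68.2   1.1] [ 47.5 116.2] [[-9.0, 22.0], [-125.1, 27.7], [-127.4, -19.7], [-11.4, -25.4]] 135.1 [-59.1   0.3] 390
top [-54.4   4.5] [139.4 214. ] [[48.7, 79.8], [-165.0, 68.5], [-157.6, -70.7], [56.1, -59.4]] 134.4 [-58.1  -2. ] 2329
tcp [-148.2   -1.3] 110.4 [-0.1 -0.5  1.3]
```

View pics/s6c.png

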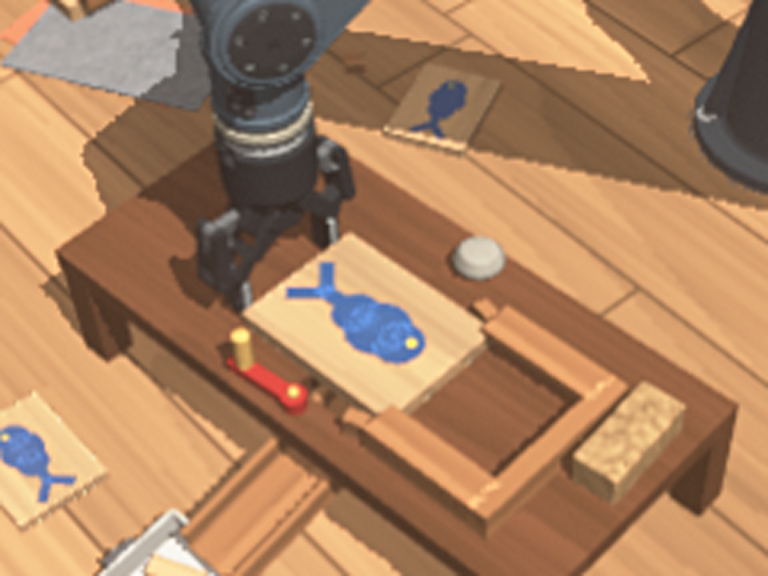

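The board's head is just past the slot mouth: its edge runs between the cheek fronts at (370,415) and (490,330). The stone and keeper are clear. I continue slowly.

step_arm(moves=[5,0,0,0,0,0,1,10,0,0,0,0,0,1,15,0,0,0,0,0,1,20,0,0,0,0,0,1,24,0,0,0,0,0,1])

```text
t: 8.45
ee_pos: [564.6, -57.8, 110.4]
orientation: [0.669, 0.743, 0.0, 0.0]
wrist_force: [1.5, -1.6, -0.1]
width: 85.2
finger_force: 0.8
```

Run:
```python
from h import *
from bench import robot
for k,v in board(robot,"scene",save="pics/s7.png").items(): print(k,*v)
for k,v in board(robot,"top",save="pics/t7.png").items(): print(k,*v)
```

```text
blue [-43.    1.6] [ 47.2 119.7] [[17.6, 23.1], [-102.0, 27.2], [-103.7, -20.0], [16.0, -24.1]] 135.0 [-34.4   0. ] 407
top [-5.5 -3.2] [160.9 263.1] [[127.5, 74.9], [-135.6, 79.5], [-138.4, -81.3], [124.7, -85.9]] 134.5 [-31.3  -6.2] 2428
tcp [-124.9   -1.1] 110.4 [ 0.4 -0.6  0.3]
blue [-28.3   4.6] [94.7 48.5] [[-70.2, 37.4], [-79.4, -10.2], [13.6, -28.2], [22.8, 19.4]] 136.6 [-24.1   3.5] 696
top [-14.5 -19.4] [133.  118.6] [[-56.3, 59.3], [-97.4, -52.0], [27.4, -98.1], [68.4, 13.2]] 135.9 [-21.5  -9.9] 2495
tcp [-125.    -0.8] 110.3 [-0.4  0.  -0.2]
```

step_arm(moves=[6,0,0,0,0,0,1,12,0,0,0,0,0,1,18,0,0,0,0,0,1,24,0,0,0,0,0,1,30,0,0,0,0,0,1])

```text
t: 8.97
ee_pos: [561.5, -27.9, 110.4]
orientation: [0.669, 0.743, 0.0, 0.0]
wrist_force: [1.9, -2.0, 0.3]
width: 85.4
finger_force: 0.9
```

Run:
```python
from h import *
from bench import robot
for k,v in board(robot,"scene",save="pics/s8.png").items(): print(k,*v)
im=cv2.imread("pics/s8.png")[130:310,170:410];cv2.imwrite("pics/s8c.png",cv2.resize(im,None,fx=3.2,fy=3.2,interpolation=cv2.INTER_CUBIC))
```

```text
blue [-15.    0.2] [ 47.1 119.7] [[45.0, 23.3], [-74.7, 24.1], [-75.0, -23.0], [44.7, -23.8]] 134.8 [-5.6  0. ] 422
top [ 8.3 -4.8] [162.3 229.7] [[121.9, 78.2], [-107.8, 74.5], [-105.2, -87.8], [124.5, -84.1]] 134.6 [-4.8 -5.6] 2445
tcp [-94.4  -1.1] 110.4 [ 1.2 -0.7 -0.3]
```

View pics/s8c.png

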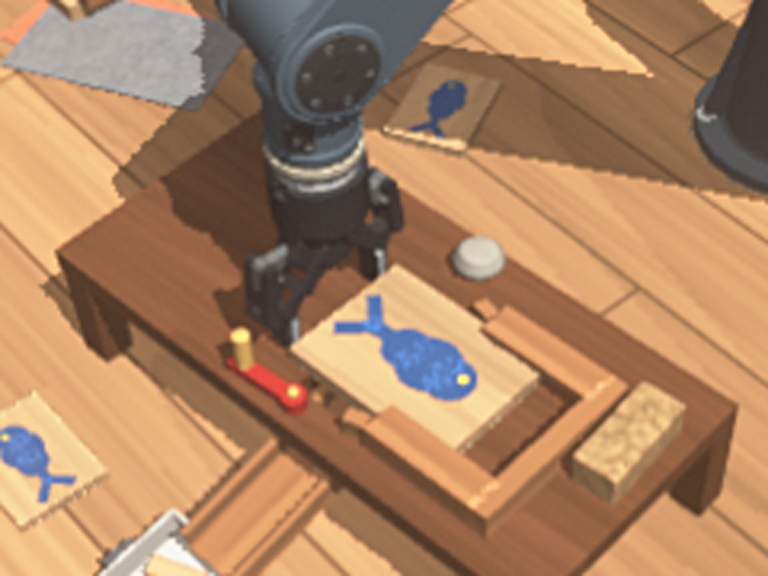

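The board is under the lips of both cheeks and straight, with its fish eye at (462,380). About 43 mm remain to home.

step_arm(moves=[8,0,0,0,0,0,1,16,0,0,0,0,0,1,24,0,0,0,0,0,1,31,0,0,0,0,0,1,37,0,0,0,0,0,1])

```text
t: 9.43
ee_pos: [557.2, 9.3, 110.4]
orientation: [0.669, 0.743, -0.0, -0.0]
wrist_force: [0.2, -1.6, 0.6]
width: 85.5
finger_force: 0.9
```

step_arm(moves=[3,0,0,0,0,0,1,5,0,0,0,0,0,1,5,0,0,0,0,0,1])

```text
t: 9.68
ee_pos: [556.5, 14.1, 110.2]
orientation: [0.669, 0.743, -0.0, -0.001]
wrist_force: [0.5, 0.7, 0.3]
width: 85.3
finger_force: 0.0
```

step_arm(moves=[1,0,0,0,0,0,1,2,0,0,0,0,0,1,2,0,0,0,0,0,1])

```text
t: 9.93
ee_pos: [556.3, 15.4, 110.2]
orientation: [0.669, 0.743, -0.0, -0.0]
wrist_force: [0.0, -0.1, -0.1]
width: 85.3
finger_force: 0.3
```

step_arm(moves=[1,0,0,0,0,0,1,2,0,0,0,0,0,1,2,0,0,0,0,0,1])

```text
t: 10.18
ee_pos: [556.4, 17.3, 110.2]
orientation: [0.669, 0.743, -0.0, -0.0]
wrist_force: [-0.3, -1.7, -0.9]
width: 85.4
finger_force: 0.6
```

step_arm(moves=[1,0,0,0,0,0,1,2,0,0,0,0,0,1,2,0,0,0,0,0,1])

```text
t: 10.43
ee_pos: [556.7, 17.5, 110.4]
orientation: [0.668, 0.744, -0.001, 0.001]
wrist_force: [-0.1, -9.0, -1.1]
width: 85.2
finger_force: 3.8
```

Run:
```python
from h import *
from bench import robot
for k,v in board(robot,"scene",save="pics/s9.png").items(): print(k,*v)
```

```text
blue [32.5  0.1] [ 46.5 120.7] [[91.8, 25.9], [-28.8, 20.6], [-26.7, -25.8], [93.8, -20.5]] 134.9 [40.  -0.4] 445
top [32.  -4.2] [161.  186.2] [[125.6, 75.7], [-60.6, 76.9], [-61.6, -84.1], [124.6, -85.3]] 134.6 [35.1 -4.6] 2329
tcp [-50.   -1.5] 110.4 [ 0.2 -7.8 -1.3]
```

step_arm(moves=[-10,0,0,0,0,0,1,-30,0,0,0,0,0,1,-40,0,-30,0,0,0,1,-60,0,-65,0,0,0,0,-80,0,-98,0,0,0,0])

```text
t: 10.9
ee_pos: [563.9, -60.3, 208.8]
orientation: [0.669, 0.743, -0.0, -0.002]
wrist_force: [1.3, -0.8, 0.2]
width: 63.5
finger_force: 0.0
```

step_arm(moves=[-40,0,0,0,0,0,0,-80,0,0,0,0,0,0,-120,0,0,0,0,0,0])

```text
t: 11.15
ee_pos: [577.5, -180.7, 209.5]
orientation: [0.669, 0.743, 0.001, 0.001]
wrist_force: [-0.7, 0.0, -0.2]
width: 25.6
finger_force: 0.0
```

```bash
cat > k.py <<'E'
from h import *
from bench import robot
for n in ("top","scene"):
    im,d=robot.get_image(n);m=robot.camera_model(n);P=world(d,m);hsv=cv2.cvtColor(im,cv2.COLOR_RGB2HSV);R=rk(P)
    roi=(R[...,0]>-130)&(R[...,0]<10)&(R[...,1]>-130)&(R[...,1]<0)&(d>0)
    red=roi&(hsv[...,1]>180)&((hsv[...,0]<6)|(hsv[...,0]>174));q=R[red]
    peg=roi&(P[...,2]>150)&(P[...,2]<175);g=R[peg];tp=R[peg&(P[...,2]>163)]
    print(n,"red",len(q),q.min(0),q.max(0),"peg",len(g),g.mean(0),"top",len(tp),tp.mean(0))
    y=roi&(hsv[...,0]>18)&(hsv[...,0]<32)&(hsv[...,1]>110)&(P[...,2]>135); print("yellow",y.sum(),R[y].mean(0),np.median(P[y][:,2]))
    cv2.imwrite(f"pics/k_{n}_{robot.get_obs()['t']:.1f}.png",im[:,:,::-1])
    for k,v in board(robot,n).items(): print(k,*v)
E
python3 k.py
```

```text
top red 158 [-114.17972218  -93.39088814] [-40.12286263 -75.42268213] peg 47 [-99.19723488 -86.05675566] top 34 [-99.21039077 -87.23479538]
yellow 36 [-91.37144493 -86.98114451] 165.876748453647
blue [33.3  3. ] [ 48.7 123.4] [[95.8, 25.2], [-27.5, 29.4], [-29.2, -19.3], [94.2, -23.4]] 136.5 [40.5  2.4] 818
top [41.3 10.9] [138.7 160.1] [[121.6, 80.0], [-38.6, 80.5], [-38.9, -58.3], [121.2, -58.7]] 136.0 [37.9  1.5] 3652
tcp [-254.6   -1.8] 208.8 [-0.5  0.2  0.2]
scene red 52 [-109.47502734  -98.34193953] [-41.81151849 -79.24633844] peg 43 [-98.3749024  -95.14243934] top 20 [-99.46520392 -94.09748597]
yellow 20 [-86.74410886 -91.99465938] 164.75157313403935
blue [31.6 -0.6] [ 46.3 120.5] [[92.2, 21.5], [-28.3, 23.6], [-29.1, -22.8], [91.4, -24.8]] 135.1 [40.3 -0.8] 440
top [42.  -5.4] [159.  165.3] [[124.9, 73.8], [-40.3, 74.4], [-40.9, -84.6], [124.3, -85.3]] 134.6 [36.3 -4.7] 2265
tcp [-249.    -0.7] 207.9 [-1.1  0.9 -0.4]
```

The tail measures at x ≈ -39.5, so the board is home. Next I put the closed fingers outside the peg with the tool turned 45°, so that translating along an arc pushes it shut.

step_arm(moves=[26,22,0,0,0,-0.12,0,52,44,0,0,0,-0.24,0,78,66,0,0,0,-0.36,0,104,88,5,0,0,-0.48,0,130,111,10,0,0,-0.6,0])

```text
t: 11.77
ee_pos: [673.8, -35.1, 198.3]
orientation: [0.416, 0.909, 0.0, -0.001]
wrist_force: [0.2, -0.4, 0.0]
width: 0.0
finger_force: 0.0
```

step_arm(moves=[0,0,0,0,0,-0.1,0,0,0,0,0,0,-0.185,0,0,0,0,0,0,-0.185,0])

```text
t: 12.02
ee_pos: [673.1, -35.4, 197.5]
orientation: [0.332, 0.943, 0.0, -0.001]
wrist_force: [0.3, -0.3, -1.0]
width: -0.0
finger_force: 0.0
```

Run:
```python
from h import *
from bench import robot
o=robot.get_obs();print(rk(o["ee_pos"]),o["ee_pos"],o["width"]);print(delta(o,-121,-111,140,(1,1)))
im,d=robot.get_image("scene");cv2.imwrite("pics/s10c.png",cv2.resize(im[130:310,170:410,::-1],None,fx=3.2,fy=3.2,interpolation=cv2.INTER_CUBIC))
```

```text
[-114.75948122 -111.69373037] [673.12235787 -35.39480508 197.48807014] -0.013030596754692356
(array([-4.1, -4.9, 57.5]), array([-0.   , -0.003,  0.004]))
```

View pics/s10c.png

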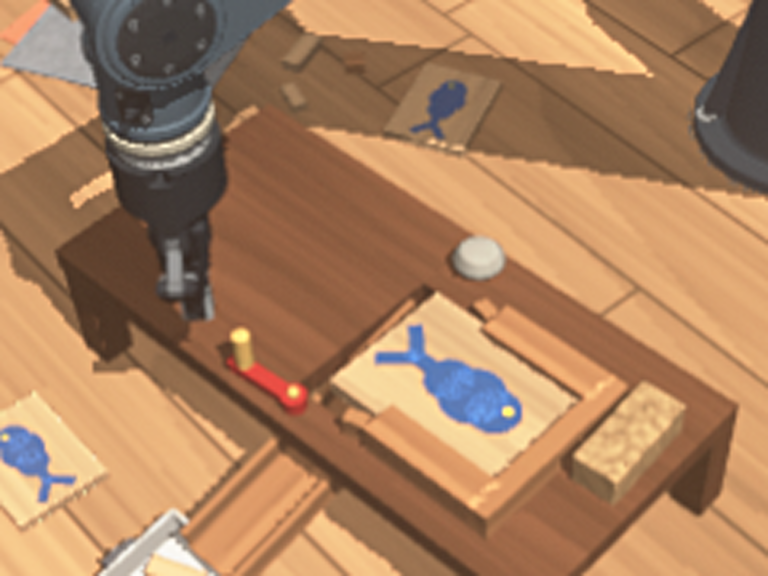

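The view shows the fingers at (195,300) just outside the brass peg at (242,348). The board is home against the stop, with its fish eye at (508,412). Next I lower and sweep.

step_arm(moves=[-4,-5,20,0,0,0,0,-4,-5,40,0,0,0,0,-4,-5,55,0,0,0,0,-4,-5,57,0,0,0,0,-4,-5,57,0,0,0,0])

```text
t: 12.48
ee_pos: [672.7, -44.6, 140.2]
orientation: [0.335, 0.942, -0.0, -0.002]
wrist_force: [0.7, -0.2, -0.3]
width: -0.4
finger_force: 0.0
```

step_arm(moves=[10,0,0,0,0,0,0,16,-5,0,0,0,0,0,21,-10,0,0,0,0,0,28,-13,0,0,0,0,0,35,-16,0,0,0,0,0])

```text
t: 12.9
ee_pos: [636.7, -37.0, 142.6]
orientation: [0.334, 0.943, -0.001, 0.002]
wrist_force: [0.3, -2.3, -0.3]
width: -0.1
finger_force: 1.1
```

step_arm(moves=[7,-1,0,0,0,0,0,15,-2,0,0,0,0,0,22,-1,0,0,0,0,0,30,0,0,0,0,0,0,36,3,0,0,0,0,0])

```text
t: 13.32
ee_pos: [609.5, -9.4, 141.3]
orientation: [0.334, 0.943, 0.0, -0.001]
wrist_force: [0.6, -1.5, -0.2]
width: -0.1
finger_force: 0.5
```

step_arm(moves=[6,4,0,0,0,0,0,10,7,0,0,0,0,0,14,10,0,0,0,0,0,16,11,0,0,0,0,0,16,11,0,0,0,0,0])

```text
t: 13.73
ee_pos: [605.1, 9.1, 141.3]
orientation: [0.334, 0.943, 0.0, -0.0]
wrist_force: [-0.1, -0.3, 0.6]
width: 0.5
finger_force: 0.0
```

Run:
```python
from h import *
from bench import robot
o=robot.get_obs();print(rk(o["ee_pos"]),o["ee_pos"],o["wrist_force"])
im,d=robot.get_image("scene");cv2.imwrite("pics/s11c.png",cv2.resize(im[130:310,170:410,::-1],None,fx=3.2,fy=3.2,interpolation=cv2.INTER_CUBIC))
```

```text
[-63.40912945 -48.75581516] [605.14257014   9.06218241 141.26252829] [-0.09817081 -0.33511637  0.55522773]
```

View pics/s11c.png

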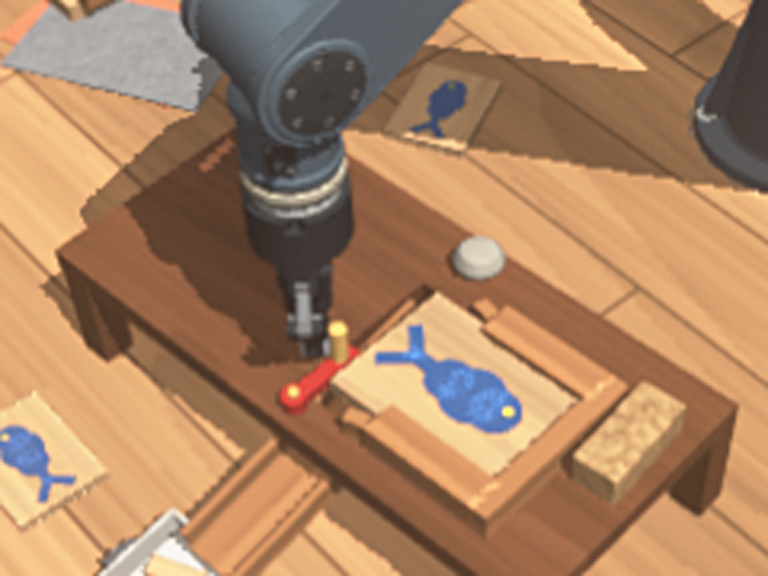

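The keeper, with its peg at (338,342), is across behind the tail and looks nearly closed. I push on along rack +x until I feel the end stop.

step_arm(moves=[1,1,0,0,0,0,0,2,2,0,0,0,0,0,2,2,0,0,0,0,0])

```text
t: 14.03
ee_pos: [605.6, 9.8, 141.4]
orientation: [0.334, 0.943, -0.001, 0.001]
wrist_force: [1.9, -4.4, -1.1]
width: 0.1
finger_force: 2.0
```

step_arm(moves=[1,1,0,0,0,0,0,2,2,0,0,0,0,0,2,2,0,0,0,0,0])

```text
t: 14.28
ee_pos: [606.3, 10.9, 141.7]
orientation: [0.334, 0.943, -0.002, 0.003]
wrist_force: [2.1, -9.2, -1.5]
width: 0.5
finger_force: 3.7
```

The end stop is reached (force up to 9 N with no further travel). I back off and check.

step_arm(moves=[-7,-7,0,0,0,0,0,-20,-20,0,0,0,0,0,-30,-30,-25,0,0,0,0,-45,-45,-55,0,0,0,0,-70,-70,-75,0,0,0,0])

```text
t: 14.7
ee_pos: [614.3, -82.6, 217.9]
orientation: [0.333, 0.943, 0.001, -0.001]
wrist_force: [1.1, -0.5, 0.2]
width: -0.0
finger_force: 0.0
```

step_arm(moves=[-25,-25,0,0,0,0,0,-50,-50,0,0,0,0,0,-75,-75,0,0,0,0,0,-75,-75,0,0,0,0,0])

```text
t: 15.03
ee_pos: [626.5, -197.1, 216.5]
orientation: [0.337, 0.942, -0.001, 0.002]
wrist_force: [0.9, 1.0, -0.2]
width: -0.2
finger_force: 0.0
```

```bash
python3 k.py; cd pics; ls k_top* ; python3 -c "
import cv2,glob
im=cv2.imread(sorted(glob.glob('k_top*'))[-1])[150:310,225:500];cv2.imwrite('fin.png',cv2.resize(im,None,fx=2.9,fy=2.9,interpolation=cv2.INTER_CUBIC))"
```

```text
top red 148 [-58.20100534 -92.69629792] [-40.39254085 -20.53935627] peg 44 [-49.3318159  -34.45120343] top 33 [-49.68169986 -35.46610707]
yellow 34 [-48.91587827 -41.24714141] 165.44934699170886
blue [33.4  2.8] [ 48.2 123.6] [[95.9, 25.2], [-27.7, 28.7], [-29.0, -19.5], [94.5, -23.0]] 136.3 [40.5  2.5] 823
top [41.3  7.8] [133.6 160.1] [[121.3, 74.7], [-38.8, 74.6], [-38.7, -59.0], [121.4, -58.9]] 135.9 [41.8 -1.7] 3372
tcp [-264.7  -47.7] 215.8 [-0.4 -0.1 -0.4]
scene red 54 [-65.20206351 -97.63725642] [-41.7067768   -9.00286881] peg 41 [-48.61954647 -41.70262426] top 20 [-50.71767164 -40.37785229]
yellow 24 [-49.15761131 -46.06683277] 163.3704678483124
blue [32.2  1. ] [ 51.2 118.3] [[91.7, 25.9], [-26.6, 27.4], [-27.2, -23.8], [91.0, -25.3]] 135.1 [40.4 -0.7] 443
top [33.7 -3.9] [161.4 179. ] [[123.9, 76.2], [-55.1, 77.5], [-56.4, -83.9], [122.6, -85.3]] 134.7 [34.9 -5.1] 2291
tcp [-262.4  -47.8] 215.8 [-0.3  0.3 -0.1]
k_top_11.2.png
k_top_15.1.png
```

View pics/fin.png

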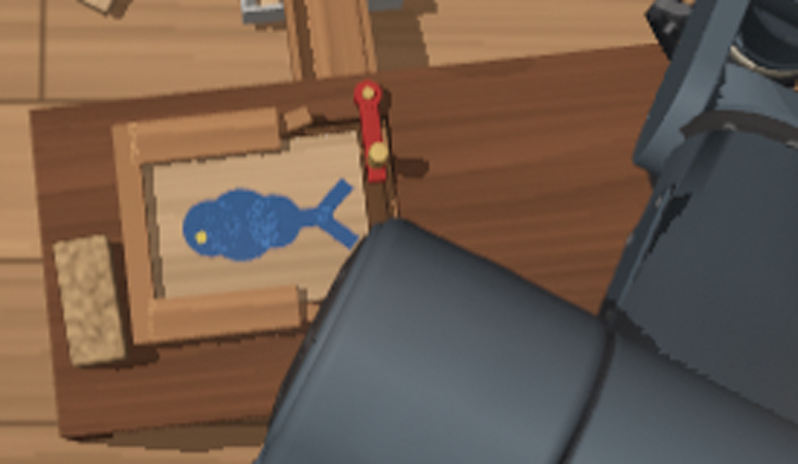

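The final picture shows the board home in the slot (fish eye at (202,237)) and the keeper closed across its tail (peg at (378,152), measured x ≈ -50 mm). The robot is clear of everything, so I hand in.

```bash
python3 -c "
from bench import robot
print(robot.close_job())"
```

```text
the job is handed in; nothing more can be done
None
```

The job is handed in: the fish board is fully home and flat in the slot, the red keeper is closed behind its tail, and the stone, cork block and leg were left alone. The hand-in call returned no verdict, so this rests on my own camera and force readings.

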